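# Load a hinge bar onto the sloped rail of a screwdriving fixture

### The arm

A 7-joint arm with a two-finger parallel gripper is mounted at the origin on the work surface. World frame = base frame: x ahead of the robot, y to its left, z up, the work surface at z = 0. Lengths are in m, angles in rad, forces in N, time in s.
With the tool pointing down it reaches from about 0.425 to 0.875 m from the base axis. Payload 4.7 kg.
Tool frame: the origin (TCP) lies at the very end of the fingers, on their centre line; the grasp point (between the pads) lies 19 mm behind it; z points along the fingers, y is the line along which they close (so a half turn about z gives the same grasp; the last joint's range is limited). The gripper opens to 87 mm and grips with 3 to 60 N. Pads are 19 mm wide; open, the fingers measure 117 mm over their backs; the gripper's body (75 mm by 190 mm) begins 51 mm behind the grasp point.
Start: joints at [-1.227, 0.321, -0.07, 1.45, 0.023, 1.371, -0.057], TCP at [0.211, 0.615, 0.223] pointing down, gripper open.
Joint ranges: [-2.86, 2.86], [-0.3, 2.09], [-1.38, 1.24], [0.06, 2.45], [-1.56, 4.7], [0.09, 2.05], [-2.69, 2.69]. Speed limits (rad/s): [2.57, 2.57, 3.14, 3.14, 3.14, 3.14, 3.14].

### API

Orientations are given as a rotation vector (axis times angle).
In Python, from bench import ctrl, get_image, job gives the robot as it stands.
- The arm moves only by the shell command python3 -m crank 'ROWS' [FORCE]. ROWS is JSON, a list that holds one entry, the list of rows, each a list of 5 numbers: the shift along the tool's x, y, z in mm, then the turn about the tool's z in rad, then the closure, from -1 (fully open) to 1 (shut), so that 0 is half open. A call has 1 to 10 rows; each row shifts and turns the commanded pose from where the row before left it, along the tool's axes as they then stand; what a row does not reach is not made up. A row lasts 1/12 s, in which the tool goes at most 41.7 mm and 7.16 degrees, less where a joint would pass 70% of its speed; a pose out of reach is approached as far as the arm can. A call with a gripper value outside its range is refused whole. The fingers move at their own pace and stop on an object; FORCE is the grip in N (left out, the last holds). Time passes only in rows, so rows that do not move let the fingers close. It gives the time, the measured TCP pose, the force, the opening and the grip force at its end, in the units of the state.
- ctrl.get_state(): the state, without advancing time (a new reading comes with each control period).
- get_image(name): name is "scene" or "top"; returns a dict with "pixels" (384x512x3 uint8, red, green, blue), "fx", "fy", "cx", "cy" (pixels), "T" (4x4, takes a point from camera to world coordinates). Camera axes: x right, y down, z forward; pixel columns grow to the right and rows downward; lengths in m; the calibration is good to about 2 mm. A picture is of the moment at which its call begins. There is no depth.
- job.close_job(): hands the job in; it is judged then, once.
The state is a dict: "time": time; "joint_positions": joint angles; "qd": joint speeds; "joint_torque": joint torques, N m; "position": TCP position; "tool_rot": TCP orientation; "ft_force": force on the tool from outside, world axes, zero at the start; "torque": the same for the moment, N m; "grip_width": opening from 0.0 (shut) to 1.0 (fully open); "grip_force": force on a finger pad.
Only numpy, scipy, OpenCV 4.12 (cv2) and the standard library are available. Lean on these libraries where they do the work, as an engineer would, in place of code of your own. Each camera call takes 0.05 s, during which the arm holds its last target. There are 200 camera calls.

### The job

Draw the armrest hinge bar out of the hooded blue bin, where only its barrel end can be reached, and put it down; then take it again in another place so that you can lay it along the narrow sloped rail of the screwdriving fixture, barrel end downhill under the guide bridge. Push it home against the red stop with a firm but gentle press (at least 5 N, never over 40 N) and leave it lying there, without shifting the screwdriver, the screw tray or the armrest shell.

Things in the scene. Friction and masses are not known exactly. Their poses are not given: they have to be found in the camera images.
- bar: Hinge bar, about 0.2 kg: a straight brass-coloured bar 24 mm wide, 22 mm high, with a dark hinge barrel (26 mm diameter, 30 mm wide, lying across) at its +x end; 180 mm long, the barrel taking the last 26 mm. Origin: middle of its length, on the underside; x towards the barrel, z up. At the start it lies in the bin, barrel first, 60 to 75 mm of it sticking out of the mouth.
- bar_tip (a point): Outermost point of the barrel end of the bar, at underside level: 90 mm from the bar's origin along its +x.
- bar_tail (a point): The bar's plain tail end, at underside level: 90 mm from the bar's origin along its -x.
- bin: Fixed blue picking bin, 150 mm long (x), 120 mm wide (y), closed top 82 mm high; open only at its +x end, the mouth, 75 mm from the origin. Origin: centre of its underside on the bench, z up. The floor inside is 26 mm above the bench, the mouth 110 mm wide and 51 mm high.
- fixture: Fixed screwdriving fixture: dark base plate 250 (x) by 130 (y) by 12 mm on the bench, carrying the rail, bridge and stop. Origin: centre of the plate's underside; x points the way the rail runs downhill. The aluminium guide bridge spans the lower part of the rail on legs 64 mm apart inside.
- rail: White rail, 12 mm wide, sloping 15 degrees. Origin on the centre line of its top face, 78 mm above the bench; x along the rail downhill, z square out of its top face, which runs from x = -75 to +95 mm. The bridge plate covers x = +15 to +95 mm, its underside 36 mm and its top 44 mm above the rail's top face (bushes to 56 mm), 80 mm wide.
- stop: The red stop at the low end of the rail. Origin on its flat face (x = +95 mm in the rail's frame), 8 mm above the rail's top face, on the centre line; axes as the rail's. The face is 34 mm wide and reaches from 17 mm below to 33 mm above the rail's top face.
- driver: Electric screwdriver lying loose on the bench, dark blue, 215 mm long, 34 mm wide and high; origin under its middle. Leave it alone.
- screw_tray: Small loose blue tray of screws, 100 by 80 by 45 mm, origin at the centre of its underside. Leave it alone.
- armrest: Loose grey armrest shell, 130 by 270 by 70 mm, origin at the centre of its underside. Leave it alone.

How it is judged:
On the way, in this order (a step that is already met when the one before it is completed fails the run):
1. The bar has been drawn fully out of the bin's mouth and put down: its tail is past the mouth, it is at rest and the fingers are off it for 0.3 s (x of bar_tail in the frame of bin above 0.078 m and contact force between the fingers and bar below 0.1 N and linear speed of bar below 0.02 m/s and angular speed of bar below 0.2 rad/s), for 0.3 s.
2. With the bar lying along the rail (centred within 5 mm), its barrel end is pressed against the red stop with at least 5 N for 0.3 s (y of bar_tip in the frame of rail between -0.005 and 0.005 m and z of bar_tip in the frame of rail between -0.004 and 0.004 m and y of bar_tail in the frame of rail between -0.005 and 0.005 m and z of bar_tail in the frame of rail between -0.004 and 0.004 m and contact force between bar and stop above 5 N), for 0.3 s.
At the end, for the whole second after the job is handed in: The bar lies at rest on the rail, released, right side up as it lay in the bin, its tip and tail both within 5 mm of the rail's centre line and with their undersides within 4 mm of its top face; the barrel end is under the bridge, within 3 mm of the red stop (y of bar_tip in the frame of rail between -0.005 and 0.005 m and z of bar_tip in the frame of rail between -0.004 and 0.004 m and y of bar_tail in the frame of rail between -0.005 and 0.005 m and z of bar_tail in the frame of rail between -0.004 and 0.004 m and x of bar_tip in the frame of rail between 0.092 and 0.098 m and contact force between the fingers and bar below 0.1 N and linear speed of bar below 0.01 m/s); the robot touches nothing.
It fails at once if The stop is rammed: the bar presses on it with more than 40 N (contact force between bar and stop above 40 N).
It fails at once if The electric screwdriver is shifted by more than 25 mm (distance of driver from where it was at the start of the episode above 0.025 m).
It fails at once if The screw tray is shifted by more than 25 mm (distance of screw_tray from where it was at the start of the episode above 0.025 m).
It fails at once if The armrest shell is shifted by more than 25 mm (distance of armrest from where it was at the start of the episode above 0.025 m).
It also fails if it takes over 64 s, if anything falls off the work surface, if the arm or the gripper's body presses on something with over 40 N, if the wrist force passes 120 N, or if a joint passes its speed limit or range.

## Working session

There is one attempt and no reset: what is moved stays moved. The work goes in short steps, Python scripts to look and compute and a shell command to move; the robot and the scene stay as the last step left them, time stands still between calls to the robot, and variables do not carry over. Pictures are saved under pics/ and viewed, at most 12 in all, crops included, and the job is handed in when it is done.

```bash
ls; mkdir -p pics
python3 - <<'E'
from bench import ctrl,get_image
import cv2,numpy as np,json
print(ctrl.get_state())
for n in("scene","top"):
    d=get_image(n); p=d["pixels"]
    cv2.imwrite(f"pics/{n}0.png",p[:,:,::-1])
    print(n,d["fx"],d["fy"],d["cx"],d["cy"],np.round(d["T"],4).tolist())
E
```

```text
pics
{'time': 0.0, 'joint_positions': array([-1.22687793,  0.32182208, -0.07009535,  1.45165391,  0.02260805,
        1.37078093, -0.05691136]), 'qd': array([-0.00043053, -0.00012674,  0.00187961,  0.0011443 ,  0.00046545,
       -0.0009265 , -0.0008447 ]), 'joint_torque': array([ 3.20015688e-04, -4.91300368e+01, -4.03867643e-01, -3.12523770e+01,
       -6.38387399e-02,  4.35626437e-02,  1.38022688e-04]), 'position': array([0.21038506, 0.61444102, 0.22147277]), 'tool_rot': array([-5.15651014e-01, -3.09877283e+00,  2.93005828e-03]), 'ft_force': array([ 0.21404889, -0.02900145,  0.73307126]), 'torque': array([-0.02324278,  0.0466757 ,  0.03022172]), 'grip_force': 0.0, 'grip_width': 1.0011897850729183}
scene 451.7099932619717 451.7099932619717 257.988682324038 191.60904858111013 [[-0.3187, 0.7332, -0.6007, 1.2272], [0.9477, 0.2568, -0.1894, 0.2314], [0.0154, -0.6297, -0.7767, 0.9502], [0.0, 0.0, 0.0, 1.0]]
top 456.8709007250844 456.8709007250844 259.26747445313265 189.04382731459677 [[-0.0114, -0.983, 0.1831, 0.3869], [-0.9999, 0.0117, 0.0007, 0.0512], [-0.0029, -0.1831, -0.9831, 1.1132], [0.0, 0.0, 0.0, 1.0]]
```

Run:
```python
import cv2
for n in("scene","top"):
    p=cv2.imread(f"pics/{n}0.png"); cv2.imwrite(f"pics/{n}0b.png",cv2.resize(p,(796,597),interpolation=cv2.INTER_CUBIC))
```

```text
(no output)
```

View pics/scene0b.png

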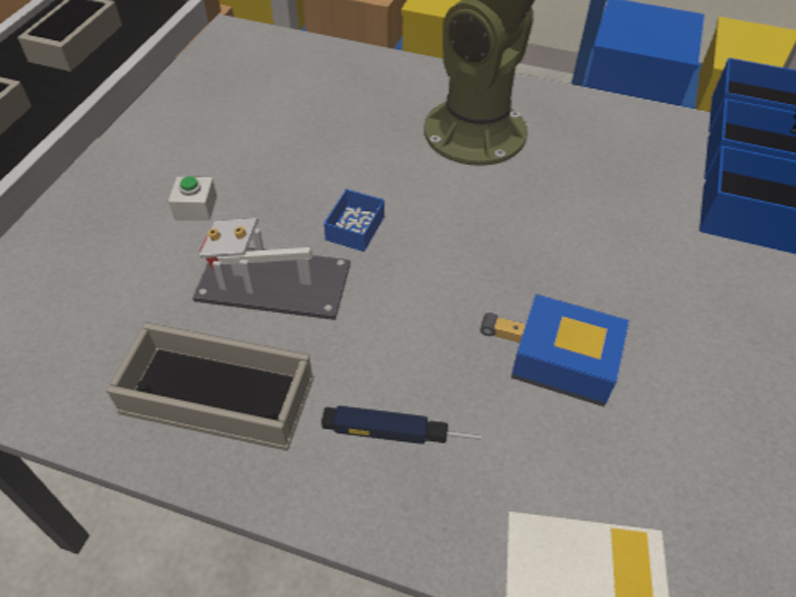

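View pics/top0b.png

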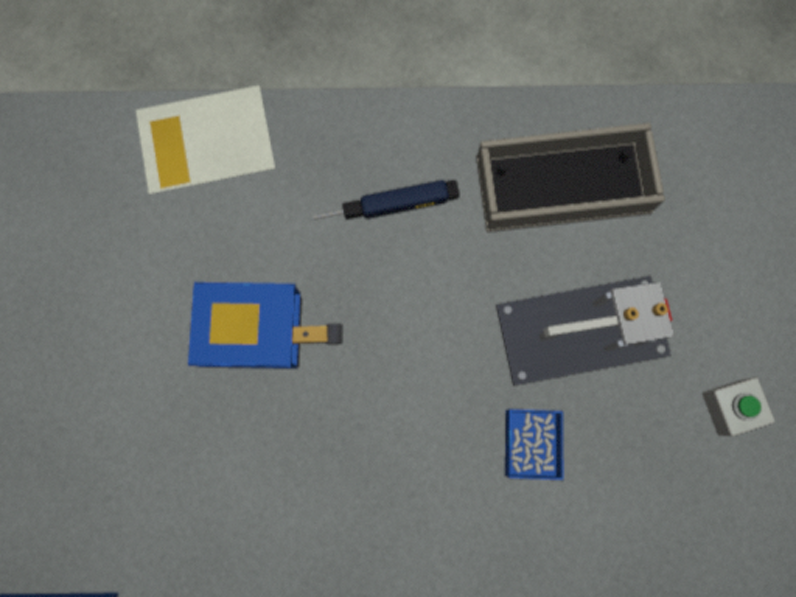

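Run:
```python
import cv2,numpy as np
t=cv2.imread("pics/top0.png");s=cv2.imread("pics/scene0.png")
z=lambda p,u,v,w,h,k:cv2.resize(p[v:v+h,u:u+w],None,fx=k,fy=k,interpolation=cv2.INTER_CUBIC)
cv2.imwrite("pics/a.png",z(t,315,172,125,80,6))
cv2.imwrite("pics/b.png",z(s,118,135,112,72,7))
cv2.imwrite("pics/c.png",np.hstack([z(t,115,175,110,66,3.6),z(s,305,185,110,66,3.6)]))
```

```text
(no output)
```

View pics/a.png

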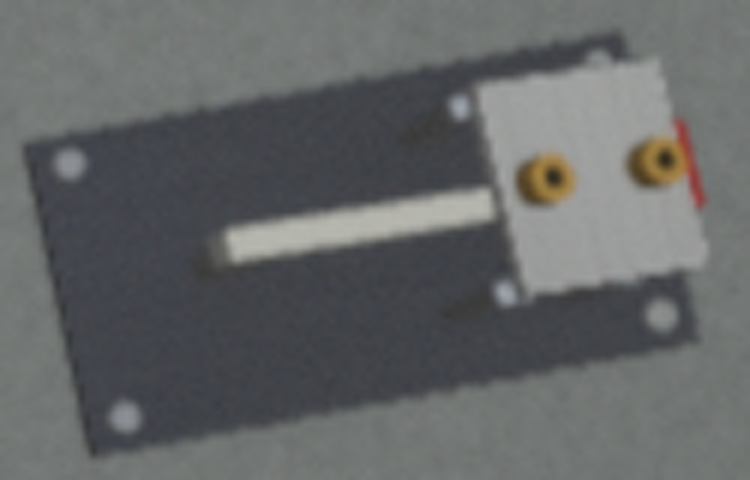

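View pics/b.png

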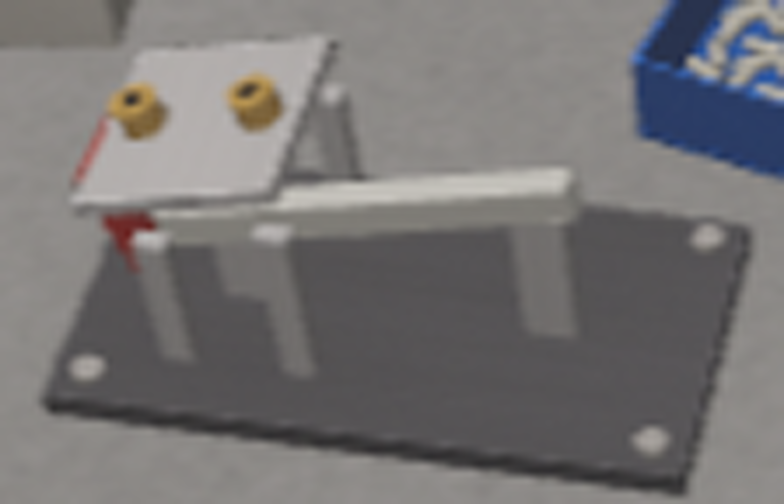

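View pics/c.png

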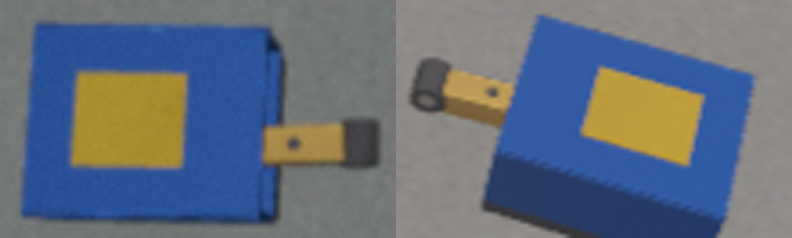

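```bash
cat > h.py <<'E'
import numpy as np
from scipy.spatial.transform import Rotation as R
from scipy.optimize import least_squares
C={"scene":(451.71,257.99,191.61,np.array([[-0.3187,0.7332,-0.6007,1.2272],[0.9477,0.2568,-0.1894,0.2314],[0.0154,-0.6297,-0.7767,0.9502]])),
"top":(456.87,259.27,189.04,np.array([[-0.0114,-0.983,0.1831,0.3869],[-0.9999,0.0117,0.0007,0.0512],[-0.0029,-0.1831,-0.9831,1.1132]]))}
def proj(n,P):
    f,cx,cy,T=C[n]; c=(np.asarray(P)-T[:,3])@T[:,:3]
    return np.stack([f*c[:,0]/c[:,2]+cx,f*c[:,1]/c[:,2]+cy],1)
def ray(n,u,v,z):
    f,cx,cy,T=C[n]; d=T[:,:3]@np.array([(u-cx)/f,(v-cy)/f,1]); return T[:,3]+d*(z-T[2,3])/d[2]
E
python3 - <<'E'
from h import *
np.set_printoptions(precision=4,suppress=True)
A=lambda l:np.array(l,float)/6+[315,172]-.4   # crop px -> orig
B=lambda l:np.array(l,float)/7+[118,135]-.4
Ct=lambda l:np.array(l,float)/3.6+[115,175]-.4
Cs=lambda l:(np.array(l,float)-[396,0])/3.6+[305,185]-.4
mm=lambda l:np.array(l,float)/1000
railpts={"top":(mm([[-75,6,0],[-75,-6,0],[15,40,44],[95,40,44],[95,-40,44],[15,-40,44]]),A([[224,228],[231,264],[475,85],[657,58],[708,265],[524,297]])),
"scene":(mm([[-75,-6,0],[-75,6,0],[15,40,44],[95,40,44],[15,-40,44],[95,-40,44]]),B([[573,170],[570,188],[275,189],[72,194],[335,42],[137,52]]))}
base={"top":(mm([[-125,65,12],[-125,-65,12],[125,-65,12],[125,65,12]]),A([[22,147],[92,455],[698,340],[620,33]])),
"scene":(mm([[125,65,12],[-125,65,12],[-125,-65,12]]),B([[45,400],[684,484],[748,230]]))}
def fit(cams):
    def res(p):
        x,y,a,dx=p; Rz=R.from_euler('z',a); r=[]
        for n in cams:
            P,q=railpts[n]; r.append(proj(n,(Rz*R.from_euler('y',15,degrees=True)).apply(P)+[x,y,.078])-q)
            P,q=base[n]; r.append(proj(n,Rz.apply(P+[dx,0,0])+[x,y,0])-q)
        return np.concatenate(r).ravel()
    s=least_squares(res,[.6,-.2,-1.5,0]); return s.x,res(s.x).reshape(-1,2)
for c in(["top"],["scene"],["top","scene"]):
    x,r=fit(c);print(c,x,np.sqrt((r**2).mean()))
print(r)
bq={"top":Ct([[38,24],[268,28],[265,218],[22,214]]),"scene":Cs([[540,14],[753,76],[722,218],[497,155]])}
bp={"top":mm([[-75,60,82],[75,60,82],[75,-60,82],[-75,-60,82]]),"scene":mm([[75,-60,82],[-75,-60,82],[-75,60,82],[75,60,82]])}
for c in(["top"],["scene"],["top","scene"]):
    f=lambda p:np.concatenate([proj(n,R.from_euler('z',p[2]).apply(bp[n])+[p[0],p[1],0])-bq[n] for n in c]).ravel()
    s=least_squares(f,[.6,.3,-1.5]);print("bin",c,s.x,np.sqrt((s.fun**2).mean()))
for uv,z in(((378,141),.042),((344,143),.048),((264,146.5),.048),((264,128),.048),((264,165),.048),((343,124),.048),((343,162),.048)):
    print("bar",uv,ray("top",*Ct([uv])[0],z))
E
```

```text
['top'] [ 0.5324 -0.2274 -1.3958 -0.0007] 0.29757717884426055
['scene'] [ 0.5326 -0.2235 -1.3992  0.0007] 0.658309763680498
['top', 'scene'] [ 0.5322 -0.2259 -1.3968  0.    ] 0.6937256021689046
[[-0.7341  0.5412]
 [-0.7171 -0.2298]
 [-1.0038  0.148 ]
 [-0.7768  0.202 ]
 [-0.373   0.1306]
 [-0.5053  0.091 ]
 [-0.195  -0.7311]
 [-0.5895  0.5519]
 [-0.1368  0.461 ]
 [-0.4476 -0.2245]
 [-0.6236 -0.4384]
 [-1.2805  0.3676]
 [-1.4529  0.1167]
 [-0.5518  1.2806]
 [-1.083  -1.1193]
 [ 0.1052 -0.332 ]
 [-1.1217 -0.9386]
 [-0.3118 -0.9113]
 [ 0.2756 -0.9867]]
bin ['top'] [ 0.538   0.2884 -1.5961] 0.47069367352686514
bin ['scene'] [ 0.5393  0.2925 -1.5939] 0.8074266531863792
bin ['top', 'scene'] [ 0.5385  0.2905 -1.5951] 0.9343025497332352
bar (378, 141) [0.5281 0.1463 0.042 ]
bar (344, 143) [0.5263 0.168  0.048 ]
bar (264, 146.5) [0.5246 0.2201 0.048 ]
bar (264, 128) [0.5368 0.2203 0.048 ]
bar (264, 165) [0.5125 0.2199 0.048 ]
bar (343, 124) [0.5388 0.1687 0.048 ]
bar (343, 162) [0.5138 0.1685 0.048 ]
```

```bash
cat >> h.py <<'E'
def plan(xyz,yaw):
    """tool x along the given horizontal direction (or opposite); prints turn first, then shift in turned tool axes, mm"""
    from bench import ctrl
    s=ctrl.get_state(); M=R.from_rotvec(s["tool_rot"]).as_matrix()
    cur=np.arctan2(M[1,0],M[0,0])
    for k in(0,np.pi):
        d=(yaw+k-cur+np.pi)%(2*np.pi)-np.pi   # world turn; tool z is down so tool turn = -d
        N=M@R.from_rotvec([0,0,-d]).as_matrix()
        print("turn",round(-d,3),"shift",np.round(N.T@(np.array(xyz)-s["position"])*1000,1),"q7",round(s["joint_positions"][6],2))
    print("t",round(s["time"],2),"pos",np.round(s["position"],4),"toolx yaw",round(cur,4),"tilt",np.round(M[:,2],3),"F",np.round(s["ft_force"],1),"w",round(s["grip_width"],3),"gf",round(s["grip_force"],1))
E
python3 -c "
from h import *
plan([.527,.162,.22],-1.535)"
```

```text
turn -1.936 shift [ 463.5 -300.2    2.2] q7 -0.06
turn 1.205 shift [-463.5  300.2    2.2] q7 -0.06
t 0.1 pos [0.2104 0.6145 0.2216] toolx yaw 2.8118 tilt [-0.001 -0.002 -1.   ] F [ 0.1  0.1 -0.4] w 0.999 gf 0.0
```

```bash
R='[0,0,0,0.1205,-1]'; python3 -m crank '[[[0,0,0,0.1205,-1],[0,0,0,0.1205,-1],[0,0,0,0.1205,-1],[0,0,0,0.1205,-1],[0,0,0,0.1205,-1],[0,0,0,0.1205,-1],[0,0,0,0.1205,-1],[0,0,0,0.1205,-1],[0,0,0,0.1205,-1],[0,0,0,0.1205,-1]]]'
python3 -m crank '[[[-30,19,0,0,-1],[-30,19,0,0,-1],[-30,19,0,0,-1],[-30,19,0,0,-1],[-30,19,0,0,-1],[-30,19,0,0,-1],[-30,19,0,0,-1],[-30,19,0,0,-1],[-30,19,0,0,-1],[-30,19,0,0,-1]]]'
python3 -c "
from h import *
plan([.527,.162,.02],-1.535)"
```

```text
time: 0.93
position: [0.2104, 0.6147, 0.2219]
tool_rot: [2.187, 2.254, -0.001]
ft_force: [0.1, 0.4, -0.5]
grip_width: 1.002
grip_force: 0.0
time: 1.77
position: [0.4117, 0.3203, 0.2223]
tool_rot: [-2.181, -2.261, 0.0]
ft_force: [0.6, 0.5, 0.3]
grip_width: 1.002
grip_force: 0.0
turn -3.141 shift [ 162.3 -109.6  202.3] q7 -0.66
turn 0.0 shift [-162.3  109.6  202.3] q7 -0.66
t 1.77 pos [0.4117 0.3203 0.2223] toolx yaw 1.6069 tilt [-0. -0. -1.] F [0.6 0.5 0.3] w 1.002 gf 0.0
```

```bash
python3 -m crank '[[[-32,22,0,0,-1],[-32,22,0,0,-1],[-32,22,0,0,-1],[-32,22,0,0,-1],[-34,22,0,0,-1],[0,0,30,0,-1],[0,0,30,0,-1],[0,0,30,0,-1],[0,0,20,0,-1],[0,0,0,0,-1]]]'
python3 -c "
from h import *
plan([.527,.162,.02],-1.535)
from bench import get_image
import cv2
t=get_image('top')['pixels'][:,:,::-1];s=get_image('scene')['pixels'][:,:,::-1]
z=lambda p,u,v,w,h,k:cv2.resize(p[v:v+h,u:u+w],None,fx=k,fy=k,interpolation=cv2.INTER_CUBIC)
cv2.imwrite('pics/d.png',np.hstack([z(t,150,150,130,130,3),z(s,270,130,130,130,3)]))"
```

```text
time: 2.6
position: [0.5233, 0.1627, 0.1076]
tool_rot: [-2.179, -2.259, 0.014]
ft_force: [-1.0, 0.1, -0.5]
grip_width: 1.0
grip_force: 0.0
turn -3.141 shift [ 0.5 -4.4 87.6] q7 -0.22
turn 0.0 shift [-0.5  4.4 87.6] q7 -0.22
t 2.6 pos [0.5233 0.1627 0.1076] toolx yaw 1.6067 tilt [-0.008 -0.004 -1.   ] F [-1.   0.1 -0.5] w 1.0 gf 0.0
```

View pics/d.png

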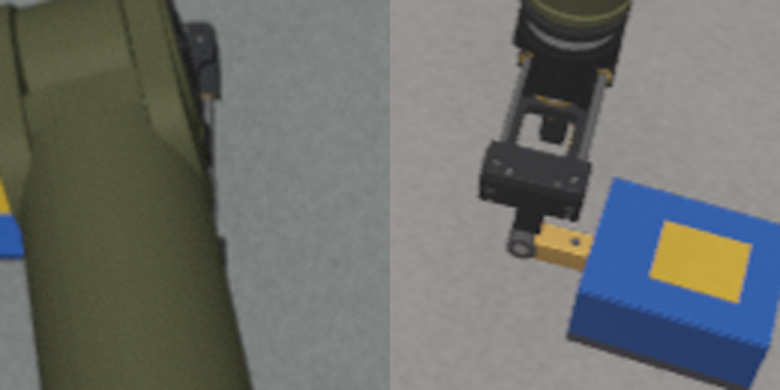

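The gripper sits over the barrel (scene panel, barrel at about (520,243) and near finger at (525,215)). The arm hides the bar in the top view. I'll go down and grip.

```bash
python3 -m crank '[[[0,3,25,0,-1],[0,0,25,0,-1],[0,0,25,0,-1],[0,0,12,0,-1],[0,0,0,0,-1],[0,0,0,0,-1],[0,0,0,0,1],[0,0,0,0,1],[0,0,0,0,1],[0,0,0,0,1]]]' 50
python3 -m crank '[[[0,0,0,0,1],[0,0,0,0,1],[0,0,0,0,1],[0,0,0,0,1]]]'
python3 -c "
from h import *
plan([.527,.162,.02],-1.535)"
```

```text
time: 3.53
position: [0.5307, 0.1645, 0.0266]
tool_rot: [2.181, 2.261, 0.003]
ft_force: [0.1, 0.8, 0.7]
grip_width: 0.782
grip_force: 0.0
time: 3.87
position: [0.53, 0.1642, 0.0256]
tool_rot: [-2.181, -2.261, -0.0]
ft_force: [-0.0, 0.0, -0.1]
grip_width: 0.476
grip_force: 0.0
turn -3.141 shift [2.1 3.1 5.6] q7 -0.17
turn 0.0 shift [-2.1 -3.1  5.6] q7 -0.17
t 3.87 pos [0.53   0.1642 0.0256] toolx yaw 1.6068 tilt [ 0.  0. -1.] F [-0.   0.  -0.1] w 0.476 gf 0.0
```

```bash
python3 -m crank '[[[-1,-3,4,0,1],[0,0,0,0,1],[0,0,0,0,1],[0,0,0,0,1],[0,0,0,0,1],[0,0,0,0,1],[0,0,0,0,1]]]'
python3 -c "
from h import *
plan([.527,.162,.02],-1.535)"
```

```text
time: 4.45
position: [0.527, 0.1631, 0.0215]
tool_rot: [2.181, 2.261, -0.0]
ft_force: [-0.7, 0.5, -1.4]
grip_width: 0.338
grip_force: 49.8
turn -3.141 shift [1.1 0.  1.5] q7 -0.17
turn 0.0 shift [-1.1 -0.   1.5] q7 -0.17
t 4.45 pos [0.527  0.1631 0.0215] toolx yaw 1.6069 tilt [-0. -0. -1.] F [-0.7  0.5 -1.4] w 0.338 gf 49.8
```

```bash
python3 -m crank '[[[0,0,-3,0,1],[-14,0,0,0,1],[-18,0,0,0,1],[-18,0,0,0,1],[-18,0,0,0,1],[-18,0,0,0,1],[-18,0,0,0,1],[-18,0,0,0,1],[-18,0,0,0,1],[0,0,0,0,1]]]'
python3 -c "
from h import *
plan([.527,.162,.02],-1.535)"
```

```text
time: 5.28
position: [0.532, 0.017, 0.0249]
tool_rot: [2.187, 2.252, -0.002]
ft_force: [-0.4, -1.0, -1.7]
grip_width: 0.338
grip_force: 49.8
turn 3.135 shift [-145.1   -0.2    4.6] q7 0.1
turn -0.006 shift [145.1   0.2   4.6] q7 0.1
t 5.28 pos [0.532  0.017  0.0249] toolx yaw 1.6004 tilt [ 0.001 -0.003 -1.   ] F [-0.4 -1.  -1.7] w 0.338 gf 49.8
```

```bash
python3 -m crank '[[[0,0,10,0,1],[0,0,8,0,1],[0,0,3,0,1],[0,0,0,0,1],[0,0,0,0,1]]]'
python3 -m crank '[[[0,0,0,0,-0.1],[0,0,0,0,-0.1],[0,0,0,0,-0.1],[0,0,0,0,-0.1],[0,0,0,0,-0.1],[0,0,0,0,-0.1],[0,0,0,0,-0.3],[0,0,0,0,-0.5],[0,0,0,0,-0.5]]]'
python3 -m crank '[[[0,0,-20,0,-1],[0,0,-30,0,-1],[0,0,-30,0,-1],[0,0,-30,0,-1],[0,0,-30,0,-1],[0,0,-30,0,-1],[-30,0,0,0,-1],[-30,0,0,0,-1],[-30,0,0,0,-1],[-30,0,0,0,-1]]]'
python3 -m crank '[[[-40,0,0,0,-1],[-40,0,0,0,-1],[-30,0,0,0,-1]]]'
python3 -c "
from h import *
plan([.527,.1,.15],-1.535)
from bench import get_image
import cv2
t=get_image('top')['pixels'][:,:,::-1];s=get_image('scene')['pixels'][:,:,::-1]
cv2.imwrite('pics/t1.png',t);cv2.imwrite('pics/s1.png',s)
z=lambda p,u,v,w,h,k:cv2.resize(p[v:v+h,u:u+w],None,fx=k,fy=k,interpolation=cv2.INTER_CUBIC)
cv2.imwrite('pics/e.png',np.vstack([z(t,180,170,130,58,5),z(s,220,160,130,58,5)]))"
```

```text
time: 5.7
position: [0.5316, 0.0239, 0.0029]
tool_rot: [-2.179, -2.262, 0.001]
ft_force: [0.3, 1.1, -1.5]
grip_width: 0.336
grip_force: 49.8
time: 6.45
position: [0.532, 0.0231, 0.0036]
tool_rot: [-2.181, -2.261, -0.0]
ft_force: [0.5, -0.5, -0.0]
grip_width: 0.692
grip_force: 0.0
time: 7.28
position: [0.5363, -0.0979, 0.174]
tool_rot: [2.18, 2.262, 0.001]
ft_force: [0.5, -0.3, -0.3]
grip_width: 0.996
grip_force: 0.0
time: 7.53
position: [0.5397, -0.2104, 0.1739]
tool_rot: [2.182, 2.258, -0.001]
ft_force: [0.6, -1.0, 0.9]
grip_width: 0.997
grip_force: 0.0
turn 3.14 shift [-310.7    1.6   23.5] q7 0.5
turn -0.002 shift [310.7  -1.6  23.5] q7 0.5
t 7.53 pos [ 0.5397 -0.2104  0.1739] toolx yaw 1.6047 tilt [ 0.001 -0.001 -1.   ] F [ 0.6 -1.   0.9] w 0.997 gf 0.0
```

View pics/e.png

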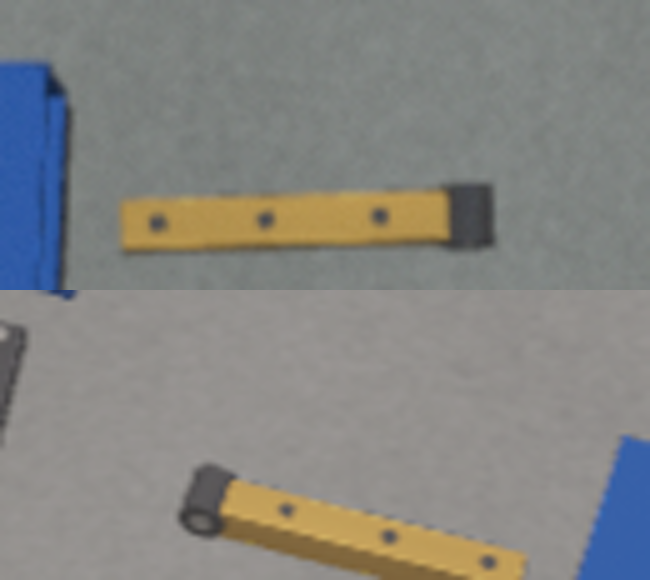

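The bar lies flat, right side up, with its tail (about (122,226) in the top crop) clear of the mouth and its barrel end at (493,215).

Run:
```python
from h import *
np.set_printoptions(precision=4,suppress=True)
f=lambda u,v,z:ray("top",u/5+180-.4,v/5+170-.4,z)
a=f(121.5,226,.022);b=f(450,217.5,.022);c=f(493,215,.013)
print(a,b,c,np.linalg.norm(c[:2]-a[:2])); d=(b-a)[:2]; d/=np.linalg.norm(d); yaw=np.arctan2(d[1],d[0]); print("yaw",yaw)
g=a[:2]+.030*d; print(g)
plan([*g,.06],yaw)
```

```text
[0.5287 0.1859 0.022 ] [0.531  0.0278 0.022 ] [0.5331 0.0067 0.013 ] 0.17917856220775
yaw -1.5565228134202078
[0.5291 0.1559]
turn -3.13 shift [-370.6    4.2  112.4] q7 0.5
turn 0.012 shift [370.6  -4.2 112.4] q7 0.5
t 7.63 pos [ 0.5386 -0.2141  0.174 ] toolx yaw 1.597 tilt [ 0.    -0.004 -1.   ] F [-1.  -0.9 -0.7] w 1.003 gf 0.0
```

```bash
python3 -m crank '[[[37,0,0,0.01,-1],[37,0,0,0,-1],[37,0,0,0,-1],[37,0,0,0,-1],[37,0,0,0,-1],[37,0,0,0,-1],[37,0,0,0,-1],[37,0,0,0,-1],[37,0,0,0,-1],[38,-4,0,0,-1]]]'
python3 -m crank '[[[0,0,35,0,-0.3],[0,0,35,0,-0.3],[0,0,35,0,-0.3],[0,0,30,0,-0.3],[0,0,15,0,-0.3],[0,0,0,0,-0.3],[0,0,0,0,-0.3],[0,0,0,0,-0.3],[0,0,0,0,-0.3]]]' 5
python3 -c "
from h import *
plan([.529,.157,.004],-1.548)"
```

```text
time: 8.47
position: [0.526, 0.1663, 0.1737]
tool_rot: [2.192, 2.25, 0.001]
ft_force: [0.6, -0.2, -0.4]
grip_width: 1.001
grip_force: 0.0
time: 9.22
position: [0.5277, 0.1648, 0.0254]
tool_rot: [2.192, 2.25, 0.005]
ft_force: [0.5, 0.6, -0.6]
grip_width: 0.657
grip_force: 0.0
turn -3.138 shift [ 7.9 -1.  21.4] q7 -0.19
turn 0.003 shift [-7.9  1.  21.4] q7 -0.19
t 9.22 pos [0.5277 0.1648 0.0254] toolx yaw 1.5969 tilt [ 0.003  0.002 -1.   ] F [ 0.5  0.6 -0.6] w 0.657 gf 0.0
```

```bash
python3 -m crank '[[[-8,1,11,0.003,-0.3],[0,0,10,0,-0.3],[0,0,0,0,-0.3],[0,0,0,0,-0.3],[0,0,0,0,1],[0,0,0,0,1],[0,0,0,0,1],[0,0,0,0,1],[0,0,0,0,1],[0,0,0,0,1]]]' 5
python3 -m crank '[[[0,0,0,0,1],[0,0,0,0,1],[0,0,0,0,1],[0,0,0,0,1],[0,0,0,0,1],[0,0,0,0,1]]]' 5
python3 -c "
from h import *
plan([.529,.157,.004],-1.548)"
```

```text
time: 10.05
position: [0.5277, 0.1563, 0.0028]
tool_rot: [2.195, 2.247, 0.001]
ft_force: [-0.7, -0.1, -0.6]
grip_width: 0.279
grip_force: 0.2
time: 10.55
position: [0.5278, 0.1563, 0.0027]
tool_rot: [2.196, 2.247, 0.001]
ft_force: [0.6, 0.1, 0.8]
grip_width: 0.278
grip_force: 5.0
turn -3.141 shift [-0.7 -1.3 -1.3] q7 -0.16
turn 0.0 shift [ 0.7  1.3 -1.3] q7 -0.16
t 10.55 pos [0.5278 0.1563 0.0027] toolx yaw 1.5939 tilt [ 0.001  0.    -1.   ] F [0.6 0.1 0.8] w 0.278 gf 5.0
```

```bash
python3 -m crank '[[[0,0,-4,0,1],[0,0,-4,0,1],[0,0,-4,0,1],[-0.5,0,-4,0,1],[-0.5,0,-4,0,1],[-0.5,0,-4,0,1],[-1,0,-4,0,1],[-1,0,-4,0,1],[-1.5,0,-4,0,1],[0,0,0,0,1]]]' 4
python3 -c "
from h import *
plan([.529,.157,.004],-1.548)
from bench import get_image
import cv2
s=get_image('scene')['pixels'][:,:,::-1]
cv2.imwrite('pics/s2.png',s)
z=lambda p,u,v,w,h,k:cv2.resize(p[v:v+h,u:u+w],None,fx=k,fy=k,interpolation=cv2.INTER_CUBIC)
cv2.imwrite('pics/f.png',z(s,240,120,130,110,5))"
```

```text
time: 11.38
position: [0.5282, 0.151, 0.0396]
tool_rot: [2.196, 2.246, 0.002]
ft_force: [0.0, -0.6, -0.5]
grip_width: 0.274
grip_force: 4.0
turn 3.141 shift [-6.  -0.9 35.6] q7 -0.17
turn -0.0 shift [ 6.   0.9 35.6] q7 -0.17
t 11.38 pos [0.5282 0.151  0.0396] toolx yaw 1.5933 tilt [ 0.001  0.001 -1.   ] F [ 0.  -0.6 -0.5] w 0.274 gf 4.0
```

View pics/f.png

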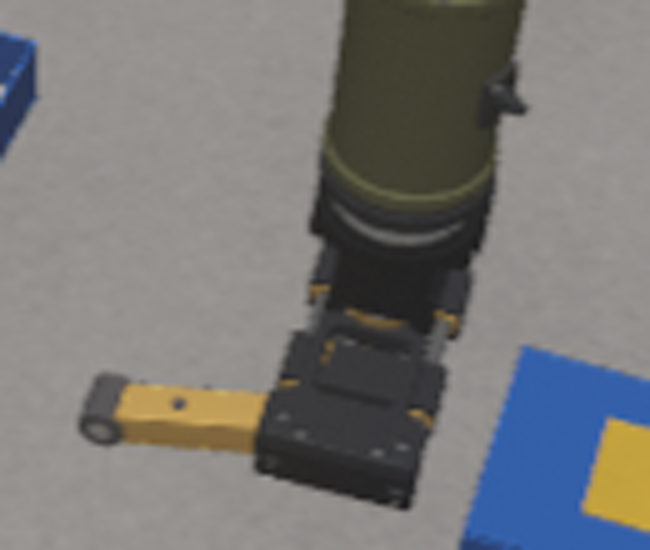

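Barrel still sits on the bench at the same spot ((101,429) in the crop, unchanged from before) and the tail is up 37 mm, so the tilt is about 15.5°. I'll grip firmly and work out the waypoints.

```bash
cat >> h.py <<'E'
RO=np.array([.5322,-.2255,.078]);RY=-1.397
RR=(R.from_euler('z',RY)*R.from_euler('y',15,degrees=True)).as_matrix()
def tcp(d,h,g=-59.5,zp=11,dz=8.3,lat=0):  # d: tip distance before stop, h: clearance, mm
    return RO+RR@(np.array([5+g-d,lat,zp+h])/1000)-[0,0,dz/1000]
E
python3 -m crank '[[[0,0,0,0,1],[0,0,0,0,1],[0,0,0,0,1],[0,0,0,0,1],[0,0,-20,0,1],[0,0,-20,0,1],[0,0,-20,0,1],[0,0,-20,0,1],[0,0,-20,0,1],[0,0,-20,0,1]]]' 45
python3 -c "
from h import *
for d,h in((105,5),(105,30),(5,5),(0,0)): print(d,h,tcp(d,h))
plan(tcp(105,30),RY)"
```

```text
time: 12.27
position: [0.527, 0.151, 0.1589]
tool_rot: [-2.195, -2.246, 0.001]
ft_force: [0.7, -0.1, -1.5]
grip_width: 0.269
grip_force: 45.0
105 5 [ 0.50627472 -0.07783448  0.12643645]
105 30 [ 0.50739361 -0.08420748  0.1505846 ]
5 5 [ 0.52297777 -0.17297194  0.10055455]
0 0 [ 0.52358915 -0.17645421  0.09443082]
turn 2.991 shift [228.3  60.    8.4] q7 -0.24
turn -0.151 shift [-228.3  -60.     8.4] q7 -0.24
t 12.27 pos [0.527  0.151  0.1589] toolx yaw 1.5936 tilt [-0.001 -0.    -1.   ] F [ 0.7 -0.1 -1.5] w 0.269 gf 45.0
```

```bash
python3 -m crank '[[[0,0,0,-0.075,1],[0,0,0,-0.076,1],[-28,-7,0,0,1],[-28,-7,0,0,1],[-28,-7,0,0,1],[-28,-7,0,0,1],[-28,-8,0,0,1],[-28,-8,0,0,1],[-30,-8,4,0,1],[-30,-8,4,0,1]]]'
python3 -m crank '[[[0,0,0,0,1],[0,0,0,0,1],[0,0,0,0,1],[0,0,0,0,1]]]'
python3 -c "
from h import *
plan(tcp(105,5),RY)
from bench import get_image
import cv2
s=get_image('scene')['pixels'][:,:,::-1]
t=get_image('top')['pixels'][:,:,::-1]
cv2.imwrite('pics/s3.png',s);cv2.imwrite('pics/t3.png',t)
z=lambda p,u,v,w,h,k:cv2.resize(p[v:v+h,u:u+w],None,fx=k,fy=k,interpolation=cv2.INTER_CUBIC)
cv2.imwrite('pics/g.png',np.vstack([z(t,260,160,190,70,4.1),z(s,118,110,190,75,4.1)]))"
```

```text
time: 13.1
position: [0.5074, -0.0849, 0.1502]
tool_rot: [-2.019, -2.406, -0.001]
ft_force: [0.6, -0.6, -1.4]
grip_width: 0.27
grip_force: 45.0
time: 13.43
position: [0.508, -0.0824, 0.1503]
tool_rot: [-2.017, -2.407, -0.0]
ft_force: [0.5, -0.3, -1.3]
grip_width: 0.275
grip_force: 45.0
turn -3.14 shift [-4.8  0.9 23.9] q7 0.34
turn 0.002 shift [ 4.8 -0.9 23.9] q7 0.34
t 13.43 pos [ 0.508  -0.0824  0.1503] toolx yaw 1.7467 tilt [-0.     0.001 -1.   ] F [ 0.5 -0.3 -1.3] w 0.275 gf 45.0
```

View pics/g.png

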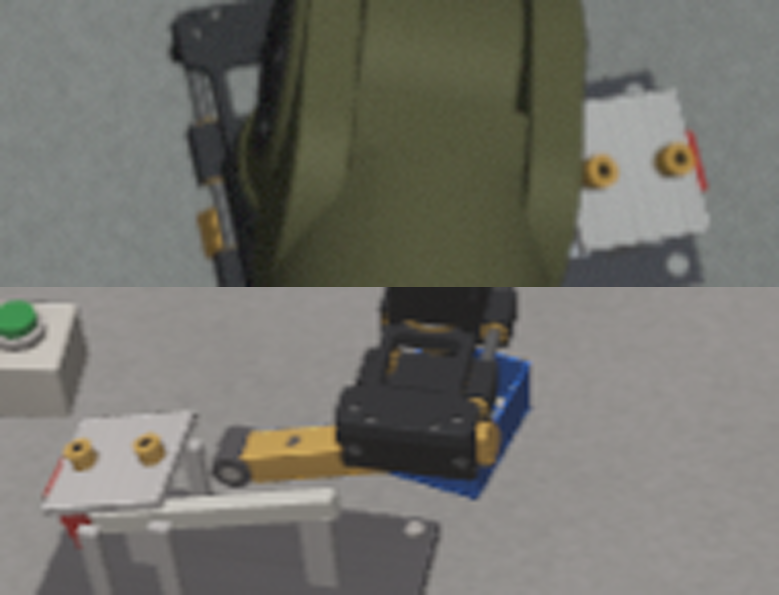

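Run:
```python
from h import *
np.set_printoptions(precision=2,suppress=True)
o=lambda u,v:np.array([118+u/4.1,110+(v-287)/4.1])-.4
P=np.array([.508,-.0824,.1503+.0083])
for t in(13,15,17):
    Rb=(R.from_euler('z',RY)*R.from_euler('y',t,degrees=True)).as_matrix()
    f=lambda x,y,z:P+Rb@(np.array([x+59.5,y,z-11])/1000)
    print(t,proj("scene",[f(77,15,13),f(64,12,22),f(64,-12,22),f(64,12,0)]))
print("obs",o(233,472),o(250,455),o(252,428),o(247,482))
f=lambda *a:RO+RR@(np.array(a)/1000)
print(proj("scene",[f(-75,6,0),f(15,40,44),f(95,40,44),f(15,-40,44)]),o(337,499),o(155,505),o(42,508),o(196,412))
```

```text
13 [[172.07 152.98]
 [175.94 149.35]
 [178.45 142.6 ]
 [178.92 155.56]]
15 [[172.74 154.32]
 [176.42 150.59]
 [178.92 143.84]
 [179.66 156.75]]
17 [[173.46 155.65]
 [176.95 151.82]
 [179.44 145.08]
 [180.45 157.92]]
obs [174.43 154.72] [178.58 150.58] [179.06 143.99] [177.84 157.16]
[[197.88 161.86]
 [155.56 161.75]
 [127.46 163.63]
 [164.5  139.51]] [199.8  161.31] [155.4  162.77] [127.84 163.5 ] [165.4  140.09]
```

```bash
python3 -m crank '[[[2,-0.5,8,0.002,1],[2.8,-0.4,8,0,1],[0,0,8,0,1],[0,0,0,0,1],[0,0,0,0,1],[0,0,0,0,1]]]'
python3 -c "
from h import *
plan(tcp(105,5),RY)"
```

```text
time: 14.03
position: [0.5063, -0.0794, 0.1265]
tool_rot: [2.022, 2.404, -0.0]
ft_force: [-0.0, -0.8, -2.1]
grip_width: 0.268
grip_force: 45.0
turn 3.14 shift [-1.5 -0.2  0. ] q7 0.34
turn -0.002 shift [1.5 0.2 0. ] q7 0.34
t 14.03 pos [ 0.5063 -0.0794  0.1265] toolx yaw 1.7427 tilt [-0. -0. -1.] F [-0.  -0.8 -2.1] w 0.268 gf 45.0
```

```bash
python3 -m crank '[[[-9.7,0,2.6,0,1],[-9.7,0,2.6,0,1],[-9.7,0,2.6,0,1],[-9.7,0,2.6,0,1],[0,0,0,0,1],[0,0,0,0,1]]]'
python3 -c "
from h import *
plan(tcp(65,5),RY)"
python3 -m crank '[[[-9.7,0,2.6,0,1],[-9.7,0,2.6,0,1],[-9.7,0,2.6,0,1],[-9.7,0,2.6,0,1],[0,0,0,0,1],[0,0,0,0,1],[0,0,0,0,1]]]'
python3 -c "
from h import *
plan(tcp(15,5),RY)"
```

```text
time: 14.53
position: [0.513, -0.1179, 0.1164]
tool_rot: [2.024, 2.402, 0.0]
ft_force: [0.6, 1.2, -1.4]
grip_width: 0.27
grip_force: 45.0
turn 3.138 shift [-2.  -0.3  0.3] q7 0.45
turn -0.003 shift [2.  0.3 0.3] q7 0.45
t 14.53 pos [ 0.513  -0.1179  0.1164] toolx yaw 1.7413 tilt [ 0. -0. -1.] F [ 0.6  1.2 -1.4] w 0.27 gf 45.0
time: 15.12
position: [0.5198, -0.1545, 0.106]
tool_rot: [-2.021, -2.405, -0.001]
ft_force: [-0.9, 0.6, -1.0]
grip_width: 0.271
grip_force: 45.0
turn 3.141 shift [9.1 0.1 2.8] q7 0.55
turn -0.001 shift [-9.1 -0.1  2.8] q7 0.55
t 15.12 pos [ 0.5198 -0.1545  0.106 ] toolx yaw 1.7438 tilt [ 0.     0.001 -1.   ] F [-0.9  0.6 -1. ] w 0.271 gf 45.0
```

```bash
python3 -m crank '[[[0,0,2,0,1],[0,0,1,0,1],[0,0,1,0,1],[0,0,0,0,1]]]' 25
python3 -m crank '[[[0,0,1,0,1],[0,0,0,0,1]]]' 20
python3 -m crank '[[[0,0,1,0,1],[0,0,0,0,1]]]' 20
python3 -m crank '[[[0,0,1,0,1],[0,0,0,0,1]]]' 20
```

```text
time: 15.45
position: [0.5198, -0.1551, 0.1018]
tool_rot: [2.021, 2.405, 0.001]
ft_force: [-0.2, 0.5, 0.2]
grip_width: 0.276
grip_force: 25.0
time: 15.62
position: [0.52, -0.1555, 0.1012]
tool_rot: [2.022, 2.404, 0.001]
ft_force: [0.6, 1.7, 0.8]
grip_width: 0.272
grip_force: 20.0
time: 15.78
position: [0.5201, -0.1556, 0.1011]
tool_rot: [2.022, 2.404, 0.002]
ft_force: [-2.7, 2.0, 9.6]
grip_width: 0.274
grip_force: 20.0
time: 15.95
position: [0.5201, -0.1556, 0.1011]
tool_rot: [-2.022, -2.404, -0.003]
ft_force: [-6.2, 2.9, 16.2]
grip_width: 0.274
grip_force: 20.0
```

```bash
python3 -m crank '[[[0,0,-1.5,0,1],[0,0,0,0,1]]]' 20
python3 -c "
from h import *
plan(tcp(23,0),RY)
from bench import get_image
import cv2
s=get_image('scene')['pixels'][:,:,::-1]
t=get_image('top')['pixels'][:,:,::-1]
cv2.imwrite('pics/s4.png',s);cv2.imwrite('pics/t4.png',t)
z=lambda p,u,v,w,h,k:cv2.resize(p[v:v+h,u:u+w],None,fx=k,fy=k,interpolation=cv2.INTER_CUBIC)
cv2.imwrite('pics/i.png',np.vstack([z(t,310,165,130,50,6),z(s,118,125,130,48,6)]))"
```

```text
time: 16.12
position: [0.5201, -0.1559, 0.101]
tool_rot: [2.022, 2.403, 0.001]
ft_force: [-2.3, 1.9, 7.5]
grip_width: 0.272
grip_force: 20.0
turn 3.14 shift [-1.4  0.1  0.7] q7 0.55
turn -0.002 shift [ 1.4 -0.1  0.7] q7 0.55
t 16.12 pos [ 0.5201 -0.1559  0.101 ] toolx yaw 1.7427 tilt [ 0.001  0.    -1.   ] F [-2.3  1.9  7.5] w 0.272 gf 20.0
```

View pics/i.png

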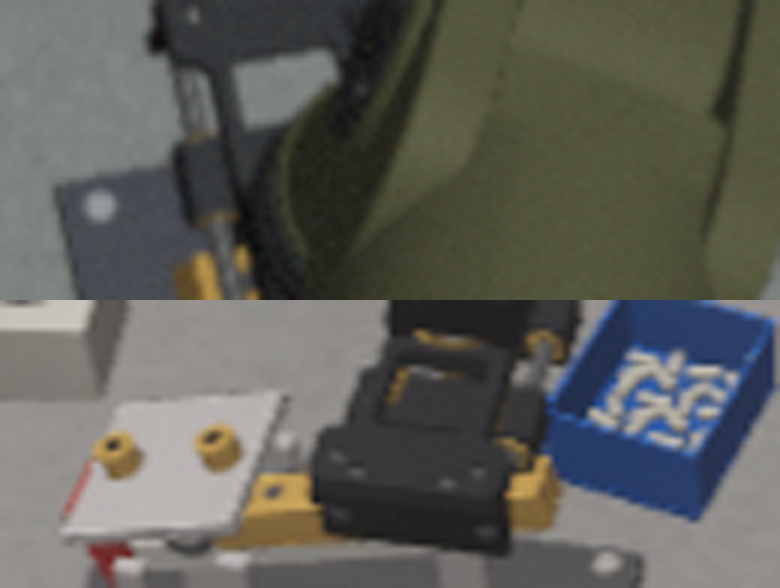

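The bar is under the bridge, lying along the rail with the barrel below the plate. I'll advance downhill.

```bash
python3 -m crank '[[[-3,0,0.2,0,1],[-3,0,0.8,0,1],[-3,0,0.8,0,1],[-3,0,0.8,0,1],[-3,0,0.8,0,1],[0,0,0,0,1]]]' 20
python3 -m crank '[[[-2,0,0.54,0,1],[0,0,0,0,1]]]'
python3 -m crank '[[[-2,0,0.54,0,1],[0,0,0,0,1]]]'
python3 -c "
from h import *
plan(tcp(0,0),RY)"
```

```text
time: 16.72
position: [0.5227, -0.1713, 0.0969]
tool_rot: [2.022, 2.402, 0.0]
ft_force: [0.6, 0.4, 2.5]
grip_width: 0.275
grip_force: 20.0
time: 16.88
position: [0.523, -0.1726, 0.0966]
tool_rot: [2.022, 2.404, 0.001]
ft_force: [-0.0, 1.9, 4.1]
grip_width: 0.272
grip_force: 20.0
time: 17.05
position: [0.5233, -0.1744, 0.0961]
tool_rot: [2.022, 2.404, 0.001]
ft_force: [-0.3, 2.0, 5.4]
grip_width: 0.273
grip_force: 20.0
turn 3.14 shift [2.1 0.1 1.6] q7 0.6
turn -0.002 shift [-2.1 -0.1  1.6] q7 0.6
t 17.05 pos [ 0.5233 -0.1744  0.0961] toolx yaw 1.7429 tilt [ 0.001  0.    -1.   ] F [-0.3  2.   5.4] w 0.273 gf 20.0
```

```bash
for i in 1; do python3 -m crank '[[[-1.5,0,0.3,0,1],[0,0,0,0,1]]]'; python3 -m crank '[[[-1.5,0,0.3,0,1],[0,0,0,0,1]]]';python3 -m crank '[[[-1,0,0.25,0,1],[0,0,0,0,1]]]'; done | grep -E 'pos|ft_'
```

```text
position: [0.5235, -0.1758, 0.0957]
ft_force: [0.2, 1.8, 5.3]
position: [0.5237, -0.1773, 0.0953]
ft_force: [0.9, 1.6, 3.7]
position: [0.5238, -0.1782, 0.095]
ft_force: [0.1, 2.1, 4.4]
```

```bash
(python3 -m crank '[[[-1,0,0.25,0,1],[0,0,0,0,1]]]'; python3 -m crank '[[[-1,0,0.25,0,1],[0,0,0,0,1]]]';python3 -m crank '[[[-1,0,0.25,0,1],[0,0,0,0,1]]]') | grep -E 'pos|ft_'
```

```text
position: [0.5239, -0.1786, 0.0949]
ft_force: [-0.5, 3.5, 6.5]
position: [0.5239, -0.1787, 0.0949]
ft_force: [-1.7, 6.0, 10.8]
position: [0.5239, -0.1787, 0.0949]
ft_force: [-4.2, 7.6, 12.9]
```

```bash
(python3 -m crank '[[[-1,0,0,0,1],[0,0,0,0,1]]]'; python3 -m crank '[[[-1,0,0,0,1],[0,0,0,0,1]]]';python3 -m crank '[[[-0.5,0,0,0,1],[0,0,0,0,1],[0,0,0,0,1],[0,0,0,0,1],[0,0,0,0,1]]]') | grep -E 'pos|ft_'
```

```text
position: [0.5239, -0.1787, 0.0948]
ft_force: [-4.1, 9.2, 13.2]
position: [0.5239, -0.1788, 0.0948]
ft_force: [-5.3, 10.8, 15.5]
position: [0.5239, -0.1788, 0.0948]
ft_force: [-5.3, 12.3, 15.6]
```

```bash
(python3 -m crank '[[[-1,0,0,0,1],[-0.5,0,0,0,1],[0,0,0,0,1],[0,0,0,0,1],[0,0,0,0,1],[0,0,0,0,1],[0,0,0,0,1],[0,0,0,0,1]]]'; python3 -m crank '[[[1,0,-0.5,0,1],[1,0,-0.5,0,1],[1,0,-0.5,0,1],[0.5,0,-0.5,0,1],[0,0,0,0,1]]]') | grep -E 'pos|ft_'
```

```text
position: [0.524, -0.1788, 0.0948]
ft_force: [-5.6, 14.1, 17.4]
position: [0.5233, -0.1789, 0.0949]
ft_force: [-1.0, 6.3, 0.1]
```

```bash
(python3 -m crank '[[[0.5,0,0,0,0.35],[0,0,0,0,0.3],[0,0,0,0,0.2],[0,0,0,0,0.1],[0,0,0,0,0],[0,0,0,0,-0.2],[0,0,0,0,-0.3],[0,0,0,0,-0.3],[0,0,0,0,-0.3],[0,0,0,0,-0.3]]]'; python3 -m crank '[[[0,0,-4,0,-0.3],[0,0,-8,0,-0.3],[0,0,-15,0,-0.3],[0,0,-25,0,-0.3],[0,0,-30,0,-0.3],[0,0,-30,0,-0.3],[0,0,-30,0,-0.3],[0,0,0,0,-0.3]]]';python3 -m crank '[[[35,0,0,0,-0.3],[35,0,0,0,-0.3],[35,0,0,0,-0.3],[35,0,0,0,-0.3],[35,0,0,0,-0.3],[35,0,0,0,-0.3],[35,0,0,0,-0.3],[0,0,0,0,-0.3]]]' )
python3 -c "
from h import *
from bench import get_image
import cv2
s=get_image('scene')['pixels'][:,:,::-1]
t=get_image('top')['pixels'][:,:,::-1]
z=lambda p,u,v,w,h,k:cv2.resize(p[v:v+h,u:u+w],None,fx=k,fy=k,interpolation=cv2.INTER_CUBIC)
cv2.imwrite('pics/j.png',np.vstack([z(t,315,172,125,50,6),z(s,118,135,125,50,6)]))"
```

```text
time: 20.72
position: [0.5241, -0.1813, 0.0962]
tool_rot: [2.022, 2.404, 0.0]
ft_force: [0.9, -0.9, -0.3]
grip_width: 0.64
grip_force: 0.0
time: 21.38
position: [0.5272, -0.1828, 0.2453]
tool_rot: [2.017, 2.397, 0.01]
ft_force: [0.9, -0.2, 0.6]
grip_width: 0.649
grip_force: 0.0
time: 22.05
position: [0.4805, 0.0683, 0.2384]
tool_rot: [-2.008, -2.413, -0.004]
ft_force: [0.5, 1.3, 0.1]
grip_width: 0.651
grip_force: 0.0
```

View pics/j.png

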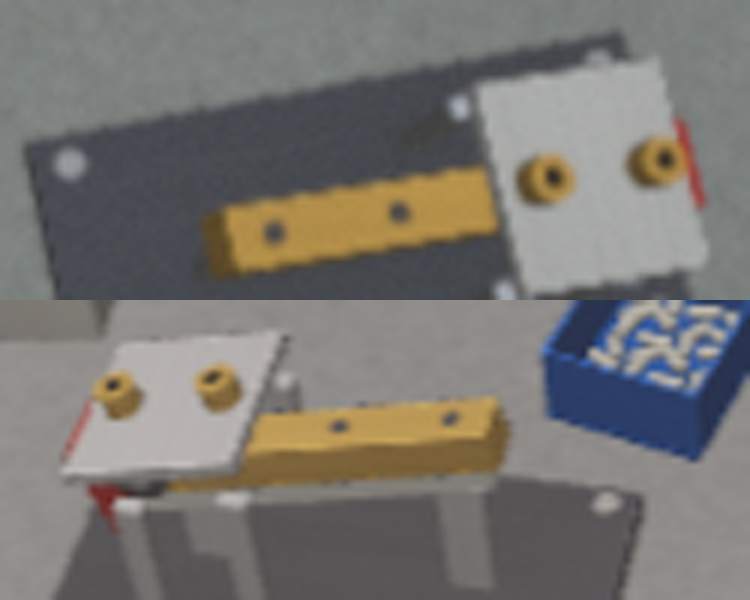

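Run:
```python
from h import *
Q=R.from_euler('z',-1.3958)*R.from_euler('y',15,degrees=True)
p=proj("top",Q.apply(np.array([[-85,0,22],[-85,5,22],[12,0,22],[12,5,22],[-85,12,22],[-85,-12,22]])/1000)+[.5324,-.2274,.078])
print(((p+.4-[315,172])*6).round(0))
```

```text
[[230. 240.]
 [227. 227.]
 [460. 203.]
 [457. 190.]
 [222. 208.]
 [237. 272.]]
```

The bar is home and centred: tail midpoint is (231,239), against a predicted (230,240). I'm handing it in.

```bash
python3 -c "
from bench import job
print(job.close_job())"
```

```text
the job is handed in; nothing more can be done
None
```

The job is handed in, though no verdict came back: the hinge bar was drawn from the bin, put down, taken again by its tail, laid on the rail, and pressed against the red stop with an estimated 13–17 N. It was then released, and the last images show it centred to within about 1 mm.

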